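Roll the pleated filter onto the service mat's line

TASK

The dusty pleated filter has to lie on the long straight line moulded across the middle of the service mat, where its pleats will be picked clean. Press lightly on top of the lying filter with the fingertips and push its top sideways so that it rolls over the mat, stroke by stroke, until it rests lengthwise along the line, centred over it. Roll it by its top only: do not shove it from the side, drag it, pinch it or lift it, and leave the other things as they are.

Things in the scene. Friction and masses are not known exactly. Their poses are not given: they have to be found in the camera images.
- filter: pleated cartridge filter lying on its side on the mat, 120 mm long, about 130 g: two dark end caps 66 mm in diameter and 9 mm thick, on which it rolls, and pale firm pleats 62 mm in diameter between. Origin at its centre, 36 mm above the counter; x along its length, y and z turn as it rolls (z up at first). Starts 80 to 130 mm left or right of the line, nearly parallel to it. Over 40 N crushes it
- line (a point): middle of the straight pale line, 195 mm long and 4 mm wide, flush in the mat's face 3 mm above the counter, along this point's x (z up); the only long line, the short ticks are a scale. The mat grips the filter, which rolls without slip and stops within some mm when left; fingertips that stick to its top travel about 1.94 times as far as its axis
- mat: dark grey silicone service mat, 320 mm (its x) by 400 mm (its y), 3 mm thick, fixed to the counter; origin under its centre. A row of shallow parts pockets with rims 8 mm above the counter takes the far 49 mm (mat x 111 to 160 mm)
- jar: narrow glass jar with a steel twist cap, 40 mm in diameter and 94 mm tall, standing on the mat on the other side of the line from the filter, its middle 80 to 130 mm from the line; origin at the centre of its foot
- pick: small steel pick 126 mm long and 8 mm thick, lying on the near edge of the mat along the mat's y; origin on its underside near its middle
- gasket: black rubber sealing ring 42 mm in diameter, 6 mm high, lying near the mat's near left corner; origin at the centre of its underside
- screwdriver: red-handled screwdriver 200 mm long, lying on the counter to the right of the mat; origin on its underside
- brush: wooden-handled brush 200 mm long, lying on the counter to the left of the mat; origin on its underside
- dust_cup: clear plastic dust cup of the vacuum, 104 mm in diameter and 125 mm tall, standing on the counter far right; origin at the centre of its foot
Things that resemble listed ones, but are neither listed nor needed, are in the scene too. There is more than one size of the filter; the job needs the smallest.

How it is judged (in metres and radians):
At the end, for the whole second after the job is handed in: The filter lies at rest on the mat along the line, its axis over the line to within 8 mm sideways and 8 degrees, its middle within 45 mm of the line's middle, and it got there by rolling (turned well over a quarter turn) (y of filter in the frame of line between -0.008 and 0.008 m and x of filter in the frame of line between -0.045 and 0.045 m and angle between the x axis of filter and the x axis of line, either way round below 0.14 rad and height (world z) of filter below 0.04 m and angle between filter's own z axis and vertical above 1.5 rad and linear speed of filter below 0.01 m/s and angular speed of filter below 0.3 rad/s); the robot touches nothing.
It fails at once if the filter is lifted more than 10 mm (height (world z) of filter above 0.046 m).
It fails at once if the fingers touch the filter with their tips below its top third, as a shove from the side or a pinch does (contact force between the fingers and filter above 0.5 N and height (world z) of the grasp point below 0.066 m).
It fails at once if the fingers press the filter with more than 40 N (contact force between the fingers and filter above 40 N).
It fails at once if the filter is dragged over the mat instead of rolled (distance of filter from where it was at the start of the episode above 0.06 m and angle between filter's own z axis and vertical below 0.9 rad).
It fails at once if the jar is tipped, or it or another thing on the mat or counter is shifted more than 20 mm (distance of any of jar, pick, gasket, screwdriver, brush, dust_cup from where it was at the start of the episode above 0.02 m or angle between jar's own z axis and vertical above 0.3 rad).
It also fails if it takes over 67 s, if anything falls off the work surface, if the arm or the gripper's body presses on something with over 40 N, if the wrist force passes 120 N, or if a joint passes its speed limit or range.

ROBOT

A 6-joint arm with a two-finger parallel gripper is mounted at the origin on the work surface. World frame = base frame: x ahead of the robot, y to its left, z up, the work surface at z = 0. Lengths are in m, angles in degrees, forces in N, time in s.
With the tool pointing down it reaches from about 0.3 to 0.825 m from the base axis. Payload 5.4 kg.
Tool frame: the origin (TCP) lies between the finger pads; the fingertips stand 22 mm ahead of it and the grasp point (between the pads) lies 3 mm ahead of it (arm.tcp_to_tips is the distance from the TCP to the fingertips, in m); z points along the fingers, y is the line along which they close (so a half turn about z gives the same grasp; the last joint's range is limited). The gripper opens to 92 mm and grips with 3 to 60 N. Pads are 20 mm wide; open, the fingers measure 128 mm over their backs; the gripper's body (75 mm by 189 mm) begins 69 mm behind the grasp point.
Start: joints at [-12.038, 9.076, 91.501, -0, 79.423, -12.038], TCP at [0.575, -0, 0.237] pointing down, gripper open.
Joint ranges: [-166.64, 166.64], [-54.1, 131.32], [10.49, 154.53], [-73.88, 253.88], [9.74, 151.15], [-171.62, 171.62]. Speed limits (degrees/s): [147.25, 147.25, 180, 180, 180, 180].

INTERFACE

Orientations are given as [roll, pitch, yaw] about the fixed x, y, z axes, in that order (R = Rz(yaw) Ry(pitch) Rx(roll)).
In Python, from cell import arm gives the robot as it stands. Calls block until the motion is done:
- arm.move_to(position, orientation): joint-space move of the TCP to a pose.
- arm.move_linear(position, frame=None, velocity=0.15, stop_force=None): straight line of the TCP; frame=None keeps the orientation; velocity is the mean speed in m/s. With stop_force (N) it stops when the force on the tool has changed by that much, and returns True; else False.
- arm.move_joints(angles): joint-space move.
- arm.grip(opening, newtons=None): finger opening in m; newtons is the grip in N (None keeps the last); returns when the fingers have stopped.
- arm.hold(seconds).
- arm.solve_ik(position, orientation): joint angles nearest the present ones, or None.
- arm.observe(): the state.
- arm.camera(name): name is "scene" or "side" or "wrist"; returns a dict with "color" (384x512x3 uint8, red, green, blue), "range_z" (384x512 float32, m along the optical axis (not along the pixel's ray), 0 where there is no reading), "intrinsics" (3x3 intrinsics, pixels), "k1" (the pictures are not rectified: a ray, as slopes to the right and down, at radius r is drawn at 1 + k1 r^2 times it, then the intrinsics apply), "R" (3x3) and "t" (3): a world point X has camera coordinates R X + t; the wrist camera has in their place "mount" (4x4, takes a point from camera to tool coordinates, whose origin is the TCP and whose axes are the flange's). Camera axes: x right, y down, z forward; pixel columns grow to the right and rows downward; lengths in m; the calibration is good to about 2 mm. A picture is of the moment at which its call begins: read the wrist's pose just before it.
A pose or a line that the arm cannot do raises arm.Unreachable and nothing moves.
- arm.sign_off(): hands the job in; it is judged then, once.
The state is a dict: "time_s": time; "joints": joint angles; "joint_vel": joint speeds; "joint_efforts": joint torques, N m; "position": TCP position; "tcp_rot": TCP orientation; "contact_force": force on the tool from outside, world axes, zero at the start; "ft_torque": the same for the moment, N m; "grip_width": finger opening in m; "gripper_force": force on a finger pad.
Only numpy, scipy, OpenCV 4.12 (cv2) and the standard library are available. Lean on these libraries where they do the work, as an engineer would, in place of code of your own. Each camera call takes 0.05 s, during which the arm holds its last target. There are 200 camera calls.

## Working session

There is one attempt and no reset: what is moved stays moved. The work goes in short steps, each a Python script; the robot and the scene stay as the last script left them, time stands still between calls to the robot, and variables do not carry over. Pictures are saved under pics/ and viewed, at most 10 in all, crops included, and the job is handed in when it is done.

```bash
mkdir -p pics; ls; cat > h.py <<'E'
import numpy as np, cv2
from cell import arm
def save(n,c): cv2.imwrite(f'pics/{n}.png',c['color'][:,:,::-1])
def cam(name):
    o=arm.observe(); c=arm.camera(name)
    if name=='wrist':
        from scipy.spatial.transform import Rotation as Ro
        T=np.eye(4); r=np.array(o['tcp_rot']); T[:3,:3]=r if r.shape==(3,3) else Ro.from_euler('xyz',r,degrees=True).as_matrix()
        T[:3,3]=o['position']; M=T@np.array(c['mount']); c['Rw']=M[:3,:3]; c['tw']=M[:3,3]
    else:
        R=np.array(c['R']); c['Rw']=R.T; c['tw']=-R.T@np.array(c['t'])
    return c
def rays(c,uv):
    K=np.array(c['intrinsics']); uv=np.atleast_2d(uv).astype(float)
    d=np.c_[(uv[:,0]-K[0,2])/K[0,0],(uv[:,1]-K[1,2])/K[1,1]]
    s=d.copy()
    for _ in range(15): s=d/(1+c['k1']*(s**2).sum(1,keepdims=True))
    return np.c_[s,np.ones(len(s))]
def plane(c,uv,z):
    w=rays(c,uv)@c['Rw'].T
    return c['tw']+w*((z-c['tw'][2])/w[:,2])[:,None]
def cloud(c):
    h,w=c['range_z'].shape; u,v=np.meshgrid(np.arange(w),np.arange(h))
    P=rays(c,np.c_[u.ravel(),v.ravel()])*c['range_z'].reshape(-1,1)
    P=P@c['Rw'].T+c['tw']; P[c['range_z'].ravel()==0]=np.nan
    return P.reshape(h,w,3)
E
python3 - <<'E'
from h import *
print(arm.observe())
cs=[cam(n) for n in('scene','wrist')]
cv2.imwrite('pics/a.png',np.vstack([cv2.resize(c['color'][:,:,::-1],(400,300)) for c in cs]) if 0 else cs[0]['color'][:,:,::-1])
save('w',cs[1])
for c in cs: print(c['tw'],c['Rw'].round(2).tolist())
E
```

```text
pics
{'time_s': 0.0, 'joints': array([-1.20360208e+01,  9.11174053e+00,  9.15707974e+01, -1.68424786e-03,
        7.94214647e+01, -1.20372103e+01]), 'joint_vel': array([ 0.01489081, -0.06606132, -0.00161559,  0.09085463, -0.08026841,
       -0.02711121]), 'joint_efforts': array([ 4.79022274e-04, -3.85570908e+01, -3.22103977e+01,  7.00944406e-02,
        3.78346047e-02, -1.56143192e-04]), 'position': array([5.74428769e-01, 1.10073683e-04, 2.35639818e-01]), 'tcp_rot': array([-1.79897939e+02, -2.00707368e-02,  9.00014823e+01]), 'contact_force': array([-0.83288166, -1.02146944, -0.52960192]), 'ft_torque': array([ 0.02639586,  0.0224246 , -0.04186707]), 'gripper_force': 0.0, 'grip_width': 0.091930768774447}
[ 1.11705686 -0.12990647  0.80393553] [[0.19, 0.72, -0.67], [0.98, -0.14, 0.12], [-0.01, -0.68, -0.73]]
[0.57513306 0.07824616 0.38372832] [[1.0, 0.0, -0.0], [0.0, -0.96, -0.28], [-0.0, 0.28, -0.96]]
```

View pics/a.png

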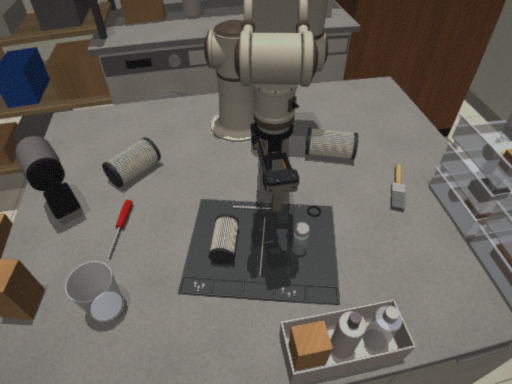

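View pics/w.png

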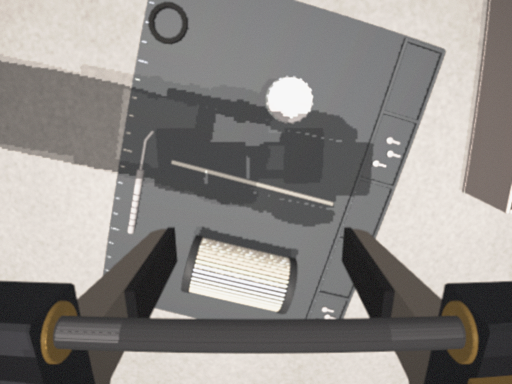

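The scene view shows the smallest filter at about (225,238), on the robot's right of the line at (264,247), with the jar at (302,238). In the wrist view the line runs from (172,162) to (333,204) and the filter is at (240,272).

```bash
cat >> h.py <<'E'
def seg_line(c, roi=None):
    """pale thin line ends on the mat plane"""
    g=cv2.cvtColor(c['color'],cv2.COLOR_RGB2GRAY)
    th=cv2.morphologyEx(g,cv2.MORPH_TOPHAT,np.ones((9,9),np.uint8))
    m=(th>35).astype(np.uint8); n,l,s,_=cv2.connectedComponentsWithStats(m,connectivity=8)
    out=[]
    for i in range(1,n):
        v,u=np.nonzero(l==i)
        if len(u)<60: continue
        P=plane(c,np.c_[u,v],0.003)[:,:2]; q=P.mean(0); d=np.linalg.svd(P-q,full_matrices=False)[2][0]; d*=np.sign(d[0]); t=(P-q)@d
        w=np.std((P-q)@[-d[1],d[0]])
        L=t.max()-t.min()
        if L>.12 and w<.006: out.append((q+d*(t.max()+t.min())/2,np.degrees(np.arctan2(d[1],d[0])),L,w))
    return out
def filt(c,guess,r=.1):
    """filter from the cloud: top band of points within r of guess"""
    P=cloud(c).reshape(-1,3); k=(np.linalg.norm(P[:,:2]-guess,axis=1)<r)&(P[:,2]>.045)&(P[:,2]<.075)
    P=P[k]; T=P[:,:2].astype(np.float32)
    top=P[P[:,2]>.060]; (cx,cy),_,_=cv2.minAreaRect(top[:,:2].astype(np.float32))
    q=top[:,:2].mean(0); d=np.linalg.svd(top[:,:2]-q,full_matrices=False)[2][0]; d*=np.sign(d[0])
    n=np.array([-d[1],d[0]]); t=(top[:,:2]-q)@d
    # cylinder axis: fit circle z=36+sqrt(r^2-e^2) on pleats
    from scipy.optimize import least_squares
    K=np.abs((P[:,:2]-q)@d-(t.max()+t.min())/2)<.045
    B=P[K]
    f=lambda x: np.hypot((B[:,:2]-q)@[-np.sin(x[1]),np.cos(x[1])]-x[0],B[:,2]-x[2])-.031
    s=least_squares(f,[0,np.arctan2(d[1],d[0]),.036],loss='soft_l1',f_scale=.001)
    a=s.x[1]; dd=np.array([np.cos(a),np.sin(a)]); nn=np.array([-dd[1],dd[0]])
    return q+nn*s.x[0]+dd*(t.max()+t.min())/2, np.degrees(a), s.x[2], t.max()-t.min(), np.sqrt(np.mean(s.fun**2)), len(P)
E
python3 - <<'E'
from h import *
c=cam('wrist'); s=cam('scene')
print(plane(c,[[172,162],[333,204]],.003))
for x in (c,s): print(seg_line(x))
g=plane(c,[[240,272]],.06)[0][:2]; print(g, plane(s,[[225,238]],.05))
for x in (c,s): print(filt(x,g))
P=cloud(c); print('jar',P[98,290],'mat',P[120,350],'top',P[262,245])
E
```

```text
[[ 0.47471823  0.00624578  0.003     ]
 [ 0.66264258 -0.04434839  0.003     ]]
[(array([ 0.56824973, -0.01805547]), np.float64(-15.04746807420006), np.float64(0.19596472604290838), np.float64(0.0045056280291148965)), (array([ 0.55328713, -0.13367654]), np.float64(-14.578312914252681), np.float64(0.12086473300492842), np.float64(0.0009919397070762863)), (array([ 0.55066692, -0.14311402]), np.float64(-14.557442588578374), np.float64(0.12352854260298904), np.float64(0.0035171951103937726)), (array([ 0.5489032 , -0.15284929]), np.float64(-14.614720553230857), np.float64(0.12282801865304721), np.float64(0.0011980023058809559)), (array([ 0.54763967, -0.15877134]), np.float64(-14.632608365110102), np.float64(0.12308707166107682), np.float64(0.0008751150132921807))]
[(array([0.15714394, 0.83663387]), np.float64(-42.73060004530424), np.float64(0.2453510830728282), np.float64(0.005252379347143978)), (array([0.49031627, 0.62854711]), np.float64(-2.332370071693059), np.float64(0.23191368892778147), np.float64(0.005441935555846651)), (array([ 0.56750973, -0.01854084]), np.float64(-15.242022295868
[... 174 characters left out ...]
np.float64(0.005032046811329815)), (array([0.9434092, 0.1551947]), np.float64(89.53472662552701), np.float64(0.13445483181571244), np.float64(0.002945419372434234))]
[ 0.55438971 -0.10274408] [[ 0.55939794 -0.11587866  0.05      ]]
(array([ 0.55150716, -0.11954443]), np.float64(-14.59925551487359), np.float64(0.034905757574506764), np.float64(0.1200359232902491), np.float64(0.002238675688420562), 5287)
(array([ 0.55128292, -0.11902465]), np.float64(-14.682512003608139), np.float64(0.03510987077276049), np.float64(0.12260455773336801), np.float64(0.0022922767455938278), 933)
jar [0.60033407 0.07740691 0.09706585] mat [0.67603371 0.05383743 0.00319814] top [ 0.55955282 -0.09478504  0.05231904]
```

The two views agree: the line's middle is at (0.568,-0.018) at -15.1°, and the filter is at (0.551,-0.119) at -14.6°. It needs to roll about 102 mm. I'll do one careful stroke first.

```bash
cat >> h.py <<'E'
LM=np.array([.568,-.0183]); LA=-15.1
ld=np.array([np.cos(np.radians(LA)),np.sin(np.radians(LA))]); ln=np.array([-ld[1],ld[0]])
def rel(q): return (q-LM)@ld,(q-LM)@ln
def fo(): return np.array(arm.observe()['contact_force']).round(1)
def stroke(q,ang,dist,off=-.010,press=4,dz=.0005,v=.04):
    """roll filter with axis centre q, angle ang (deg) by dist along its normal"""
    a=np.radians(ang); n=np.array([-np.sin(a),np.cos(a)]); s=np.sign(dist)
    p=q+n*off*s; o=[180,0,90+ang]
    arm.move_to([*p,.105],o)
    f0=fo(); hit=arm.move_linear([*p,.082],velocity=.02,stop_force=press)
    P=np.array(arm.observe()['position']); print('contact',hit,P.round(4),fo()-f0)
    for k in (1,2,3):
        e=P[:2]+n*1.94*dist*k/3; arm.move_linear([*e,P[2]-dz],velocity=v); print(fo()-f0)
    p=np.array(arm.observe()['position']); arm.move_linear([*p[:2],.12],velocity=.1)
E
python3 - <<'E'
from h import *
arm.grip(.05)
stroke(np.array([.5514,-.1192]),-14.65,.018)
print(arm.observe()['time_s'])
for n in('scene','wrist'):
    r=filt(cam(n),np.array([.556,-.101])); print(r,rel(r[0]))
save('s1',cam('wrist'))
E
```

```text
contact True [ 0.5488 -0.1289  0.0892] [-0.4  0.3  4.3]
[-1.5  0.1  5.2]
[-3.3  0.   5.6]
[-2.5  0.1  5.1]
4.3
(array([ 0.55698632, -0.10178377]), np.float64(-14.985371516935833), np.float64(0.03521201628504276), np.float64(0.12350826846173724), np.float64(0.002142365451045868), 598) (np.float64(0.011114486651625599), np.float64(-0.08347040551872002))
(array([ 0.55616645, -0.10219339]), np.float64(-14.596873700604437), np.float64(0.03486475111141809), np.float64(0.12007741550632137), np.float64(0.0022732409262404985), 12113) (np.float64(0.010429636573031023), np.float64(-0.08407946607911314))
```

View pics/s1.png

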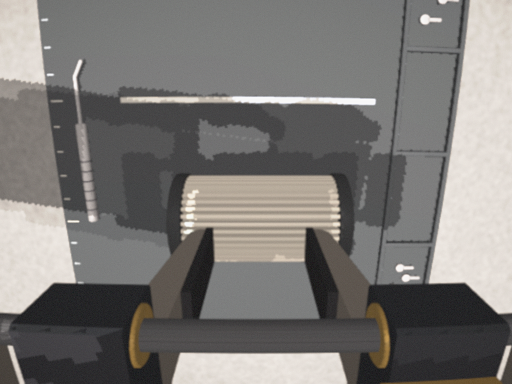

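After the stroke, the filter is at about (260,218), upright to the view and parallel to the line at row 100. It rolled 18 mm as commanded, so I'll keep going and measure after each stroke.

```bash
python3 - <<'E'
from h import *
q=np.array([.5566,-.1020])
for i in range(6):
    d=-rel(q)[1]
    if abs(d)<.002: break
    st=np.clip(d/np.ceil(abs(d)/.0225),-.0225,.0225)
    stroke(q,-14.8,st,off=-min(.011,abs(st)*.5))
    g=q+ln*st; arm.hold(.3)
    rs=[filt(cam(n),g) for n in('scene','wrist')]
    for r in rs: print(r[0].round(4),round(r[1],2),r[2].round(4),np.round(rel(r[0]),4))
    qn=rs[1][0]*.7+rs[0][0]*.3
    if np.linalg.norm(qn-g)>.015 or abs(rs[1][1]-LA)>4: print('odd');break
    q=qn
print(arm.observe()['time_s'],q)
E
```

```text
contact True [ 0.5539 -0.1121  0.0892] [-1.1  0.3  4.2]
[-2.4  1.4  5.4]
[-2.4  1.8  5.9]
[-2.2  1.   6.2]
[ 0.5877 -0.0883] -15.02 0.0352 [ 0.0372 -0.0624]
[ 0.5614 -0.0819] -14.47 0.0348 [ 0.0102 -0.0631]
contact True [ 0.5666 -0.0939  0.0891] [-0.7 -0.6  3. ]
[-1.7  0.2  4.3]
[-3.2 -0.1  5.8]
[-2.   0.   5.1]
[ 0.5984 -0.0693] -15.01 0.0353 [ 0.0427 -0.0413]
[ 0.5666 -0.0615] -14.58 0.0348 [ 0.0099 -0.042 ]
contact True [ 0.5734 -0.0739  0.0891] [-2.   0.   4.9]
[-2.4  0.2  5.8]
[-3.1  0.8  5.8]
[-2.6  1.2  5.4]
[ 0.6034 -0.0489] -14.61 0.0352 [ 0.0422 -0.0203]
[ 0.5722 -0.0413] -14.72 0.0348 [ 0.01   -0.0211]
contact True [ 0.5788 -0.0536  0.0891] [-0.8 -0.5  4.7]
[-3.1  0.3  5.4]
[-2.2 -0.7  6. ]
[-2.7 -0.7  6. ]
[0.6231 0.0048] -113.14 0.0344 [0.0472 0.0367]
[ 0.5775 -0.0209] -14.67 0.0348 [ 0.0099 -0.    ]
contact True [ 0.5926 -0.0077  0.0883] [-0.8  0.9  4.2]
[-2.7  2.1  8.1]
[-4.   1.9  9.9]
[-4.   0.8  9.2]
[0.6072 0.0024] -79.05 0.0329 [0.0325 0.0302]
[ 0.5746 -0.0314] -14.81 0.0348 [ 0.0098 -0.0109]
20.85 [ 0.58437517 -0.02128168]
```

The arm blocked the scene camera, which skewed my average and cost one needless stroke back. From here I'll use only the wrist view, then clear the arm and check with both cameras.

```bash
python3 - <<'E'
from h import *
arm.hold(.2)
r=filt(cam('wrist'),np.array([.5746,-.0314])); print(rel(r[0]))
stroke(r[0],-14.8,-rel(r[0])[1],off=-.006)
r=filt(cam('wrist'),np.array([.577,-.021])); print(rel(r[0]))
arm.move_linear([*(LM-ln*.10),.25],velocity=.15); arm.hold(.5)
for n in('scene','side','wrist'):
    r=filt(cam(n),np.array([.577,-.021])); print(n,r[0].round(4),r[1:],np.round(rel(r[0]),4))
save('end',cam('scene')); print(arm.observe()['time_s'])
E
```

```text
(np.float64(0.00984800595440321), np.float64(-0.01106203198594203))
contact True [ 0.5731 -0.0373  0.0892] [-0.3  0.8  5.2]
[-1.2  1.1  5.6]
[-2.   1.5  7.3]
[-1.9  1.4  5.3]
(np.float64(0.009682891152176723), np.float64(-8.507189625257296e-05))
scene [ 0.5783 -0.0197] (np.float64(-14.454377446295114), np.float64(0.03535054112074007), np.float64(0.12256037132022839), np.float64(0.017424095211413394), 997) [0.0103 0.0013]
side [ 0.5806 -0.0211] (np.float64(-16.605890914033868), np.float64(0.0374458644737109), np.float64(0.13045552677687366), np.float64(0.014177924541239154), 422) [0.0129 0.0006]
wrist [ 0.5777 -0.0199] (np.float64(-14.738161368402436), np.float64(0.03477715234275716), np.float64(0.1200643253420097), np.float64(0.0021404300390027173), 7789) [0.0098 0.001 ]
25.6083
```

View pics/end.png

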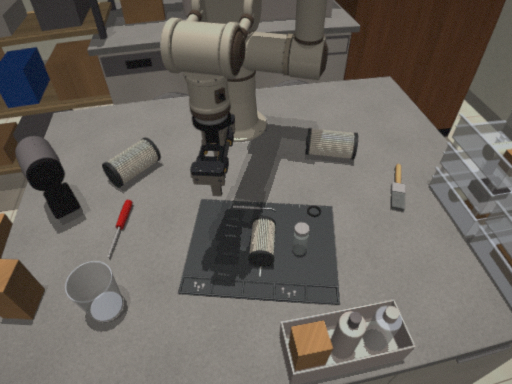

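The filter lies over the line at about (262,242), with the jar untouched at (302,238). All three cameras put it within 1.3 mm of the line.

```bash
python3 -c "
from h import *
print(arm.sign_off())"
```

```text
the job is handed in; nothing more can be done
None
```

The job is handed in: the filter was rolled by its top to within about 1 mm of the line sideways, under 1° (wrist view) off parallel and 10 mm from the line's middle, in about 26 s including one needless stroke back, and the arm is clear.

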